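# Set the slide stainer's speed and switch it on

### The job

Turn the slide stainer's blue speed sleeve until numeral 5 clicks in at the red index, and only then throw the red-balled power lever fully over to on (towards the tub). Leave the sleeve at 5 and leave the glassware, bottles and boxes standing where they are.

Things in the scene. Friction and masses are not known exactly. Their poses are not given: they have to be found in the camera images.
- stainer: Slide stainer fixed to the bench: white casing 220 mm (x) by 330 mm (y), top face 70 mm above the bench, with a blue open tub of slides along its far side (x from +112 to +212, 78 high). Origin: on the bench under the middle of the white casing; x points from the controls' front to the tub, y to the left along the casing, z up.
- speed_sleeve (a joint): Angle of the blue speed sleeve, rad: 0 when numeral 0 stands at the index, and it grows as the sleeve is turned clockwise seen from above. The numerals 0 to 8 stand 0.5236 rad (30 degrees) apart, so numeral n is at n x 0.5236; there is a detent click at every numeral (about 0.15 N m to leave it) and a stop at 0 and at 8.
- sleeve_grip (a point): Point on the vertical axis of the blue ribbed sleeve, 105 mm above the bench (the TCP height for a grip), at stainer x -20, y -70. The sleeve is a 48 dia cylinder from 77 to 121 above the bench.
- sleeve_disc (a point): Centre of the top face, 77 mm above the bench, of the white disc at the sleeve's foot (142 dia, 6 thick, turns with the sleeve). It carries black numerals 0 to 8, 19 high, increasing counterclockwise seen from above, their tops towards the axis, each with a tick at the rim; the rest of the disc is blank.
- scale_index (a point): Top of the red index bar (16 mm long) fixed on the casing at the disc's rim, on the stainer's -x side of the sleeve, 81 from its axis, 79 above the bench. The numeral next to it is the set value.
- power_lever (a joint): Angle of the power lever, rad: 0 = off (leaning to the stainer's -x), 1.0 = fully on (leaning to its +x, towards the tub). It swings in the stainer's x-z plane and stays where it is left.
- power_lever_tip (a point): Centre of the red ball (26 mm dia) at the end of the power lever, a 10 dia steel rod. The pivot is at stainer x 0, y 110, 92 above the bench, in a black block 70 x 50 whose top is 95 above the bench; the ball is 80 from the pivot, so when off it is at x -38, y 110, 162 above the bench.
- wash_bottle: Bystander: white wash bottle with a red cap, 64 dia x 160 high (mm). Origin at the centre of its underside.
- dropper: Bystander: small amber dropper bottle with a black cap, 34 dia x 65 high, standing on the casing 20 left of the casing's middle and 75 towards the tub (mm). Origin at the centre of its underside.
- beaker: Bystander: clear bluish beaker, 72 dia x 90 high (mm). Origin at the centre of its underside.
- slide_box: Bystander: flat green slide box, 100 x 160 x 30 high (mm). Origin at the centre of its underside.
- flask: Bystander: clear conical flask, 76 dia x 103 high (mm). Origin at the centre of its underside.
- petri: Bystander: flat petri dish, 90 dia x 16 high (mm). Origin at the centre of its underside.

How it is judged:
By the outcome, as a careful person would: the job done as asked, in the order asked, and still so for the second after the job is handed in, with the robot touching nothing.
It also fails if it takes over 67 s, if anything falls off the work surface, if the arm or the gripper's body presses on something with over 40 N, if the wrist force passes 120 N, or if a joint passes its speed limit or range.

### The arm

A 7-joint arm with a two-finger parallel gripper is mounted at the origin on the work surface. World frame = base frame: x ahead of the robot, y to its left, z up, the work surface at z = 0. Lengths are in m, angles in rad, forces in N, time in s.
With the tool pointing down it reaches from about 0.4 to 0.85 m from the base axis. Payload 4.5 kg.
Tool frame: the origin (TCP) lies between the finger pads, 19 mm behind the fingertips; this is the grasp point; z points along the fingers, y is the line along which they close (so a half turn about z gives the same grasp; the last joint's range is limited). The gripper opens to 88 mm and grips with 3 to 60 N. Pads are 18 mm wide; open, the fingers measure 123 mm over their backs; the gripper's body (75 mm by 187 mm) begins 45 mm behind the grasp point.
Start: joints at [1.245, 0.689, -0.195, 1.565, 0.157, 0.902, -0.215], TCP at [0.22, -0.585, 0.257] pointing down, gripper open.
Joint ranges: [-3.01, 3.01], [-0.46, 2.08], [-1.47, 1.51], [0.13, 2.56], [-1, 4.14], [0.04, 2.09], [-2.66, 2.66]. Speed limits (rad/s): [2.57, 2.57, 3.14, 3.14, 3.14, 3.14, 3.14].

### API

Orientations are given as a unit quaternion [x, y, z, w].
In Python, from plant import * gives the robot as it stands. The module is installed in compiled form; this text tells all that it offers.
- The arm moves only by the shell command python3 -m jog 'ROWS' [OPENING] [FORCE]. ROWS is JSON, a list that holds one entry, the list of rows, each a list of 6 numbers: the shift along the tool's x, y, z in m, then the turn, a rotation vector about the tool's x, y, z in rad. In form: [[[dx, dy, dz, ax, ay, az], ...]]. A call has 1 to 12 rows; each row shifts and turns the commanded pose from where the row before left it, along the tool's axes as they then stand; what a row does not reach is not made up. A row lasts 1/8 s, in which the tool goes at most 62.5 mm and 10.7 degrees, less where a joint would pass 70% of its speed; a pose out of reach is approached as far as the arm can. A call with a gripper value outside its range is refused whole. OPENING is the finger opening in m, from 0 to 0.0881, set as the call begins (- or left out, the last holds). The fingers move at their own pace and stop on an object; FORCE is the grip in N (left out, the last holds). Time passes only in rows, so rows that do not move let the fingers close. It gives the time, the measured TCP pose, the force, the opening and the grip force at its end, in the units of the state.
- get_state(): the state, without advancing time (a new reading comes with each control period).
- snapshot(name): name is "scene" or "side" or "wrist"; returns a dict with "frame" (400x640x3 uint8, red, green, blue), "mtx" (3x3 intrinsics, pixels), "xyz" and "orientation" of the camera in the world; the wrist camera has in their place "mount" (4x4, takes a point from camera to tool coordinates, whose origin is the TCP and whose axes are the flange's). Camera axes: x right, y down, z forward; pixel columns grow to the right and rows downward; lengths in m; the calibration is good to about 2 mm. A picture is of the moment at which its call begins: read the wrist's pose just before it. There is no depth.
- finish_job(): hands the job in; it is judged then, once.
The state is a dict: "clock": time; "q": joint angles; "qd": joint speeds; "joint_torque": joint torques, N m; "tool_pos": TCP position; "eef_rot": TCP orientation; "contact_force": force on the tool from outside, world axes, zero at the start; "moment": the same for the moment, N m; "opening": opening from 0.0 (shut) to 1.0 (fully open); "finger_force": force on a finger pad.
Only numpy, scipy, OpenCV 4.12 (cv2) and the standard library are available. Lean on these libraries where they do the work, as an engineer would, in place of code of your own. Each camera call takes 0.05 s, during which the arm holds its last target. There are 200 camera calls.

## Working session

There is one attempt and no reset: what is moved stays moved. The work goes in short steps, Python scripts to look and compute and a shell command to move; the robot and the scene stay as the last step left them, time stands still between calls to the robot, and variables do not carry over. Pictures are saved under pics/ and viewed, at most 10 in all, crops included, and the job is handed in when it is done.

```bash
mkdir -p pics; cat > h.py <<'E'
from plant import *
import numpy as np, cv2
from scipy.spatial.transform import Rotation as R
def cam(name):
    s=get_state(); d=snapshot(name)
    if name=="wrist":
        T=np.eye(4); T[:3,:3]=R.from_quat(s["eef_rot"]).as_matrix(); T[:3,3]=s["tool_pos"]
        M=T@np.array(d["mount"])
    else:
        M=np.eye(4); o=np.array(d["orientation"]); M[:3,:3]=o if o.shape==(3,3) else R.from_quat(o).as_matrix(); M[:3,3]=d["xyz"]
    return d["frame"],np.array(d["mtx"]),M
def ray(K,M,u,v,z):
    r=M[:3,:3]@np.linalg.inv(K)@[u,v,1]; return M[:3,3]+r*(z-M[2,3])/r[2]
def proj(K,M,p):
    c=M[:3,:3].T@(np.array(p)-M[:3,3]); return (K@c)[:2]/c[2]
def save(n,f): cv2.imwrite("pics/"+n+".png",f[...,::-1])
E
python3 - <<'E'
from h import *
s=get_state(); print({k:np.round(v,3) for k,v in s.items()})
fs=[]
for n in("scene","side"):
    f,K,M=cam(n); save(n,f); print(n,K.tolist(),M.round(3).tolist())
    np.savez(n,f=f,K=K,M=M)
f,K,M=cam("wrist"); print(M.round(3).tolist()); save("w0",f)
E
```

```text
{'clock': np.float64(0.0), 'q': array([ 1.245,  0.69 , -0.194,  1.566,  0.157,  0.902, -0.215]), 'qd': array([-0.001,  0.   ,  0.   , -0.   , -0.   , -0.002, -0.001]), 'joint_torque': array([ 1.0000e-03, -5.2756e+01, -1.2670e+00, -1.5343e+01, -5.3000e-02,
        6.0000e-03,  0.0000e+00]), 'tool_pos': array([ 0.22 , -0.584,  0.257]), 'eef_rot': array([ 0.984,  0.179, -0.   , -0.001]), 'contact_force': array([-0.85 ,  0.034,  0.073]), 'moment': array([-0.003, -0.008, -0.042]), 'finger_force': np.float64(0.0), 'opening': np.float64(1.003)}
scene [[417.9397203702145, 0.0, 322.8508999076628], [0.0, 417.9397203702145, 194.51905402522948], [0.0, 0.0, 1.0]] [[0.474, 0.464, -0.748, 1.237], [0.88, -0.264, 0.394, -0.31], [-0.015, -0.846, -0.533, 0.594], [0.0, 0.0, 0.0, 1.0]]
side [[468.68092417345576, 0.0, 325.7705463049922], [0.0, 468.68092417345576, 199.0293132920217], [0.0, 0.0, 1.0]] [[-0.999, -0.039, 0.036, 0.535], [-0.052, 0.625, -0.779, 0.935], [0.008, -0.78, -0.626, 0.859], [0.0, 0.0, 0.0, 1.0]]
[[0.354, -0.892, -0.28, 0.293], [-0.935, -0.338, -0.103, -0.557], [-0.003, 0.298, -0.954, 0.383], [0.0, 0.0, 0.0, 1.0]]
```

View pics/scene.png

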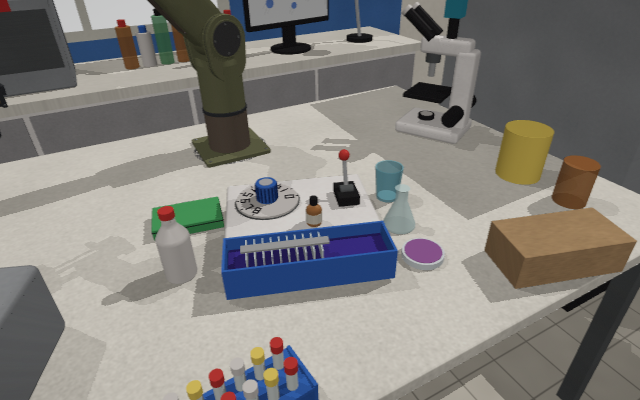

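View pics/side.png

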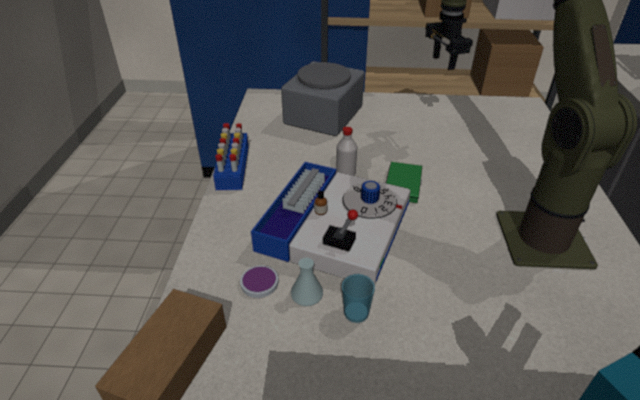

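The scene view shows the sleeve at about (266,187), the red ball at (344,155) and the tub in front. In the side view the sleeve is at about (371,190), the ball at (353,215) and the red index at (400,206).

```bash
python3 - <<'E'
from h import *
D={n:np.load(n+".npz") for n in("scene","side")}
def cen(n,box,kind):
    d=D[n]; x0,y0,x1,y1=box; h=cv2.cvtColor(d["f"][y0:y1,x0:x1],cv2.COLOR_RGB2HSV)
    if kind=="red": m=((h[...,0]<8)|(h[...,0]>172))&(h[...,1]>140)&(h[...,2]>70)
    else: m=(h[...,0]>100)&(h[...,0]<125)&(h[...,1]>140)&(h[...,2]>40)
    ys,xs=np.nonzero(m); return np.array([xs.mean()+x0,ys.mean()+y0]),len(xs),(xs.min()+x0,xs.max()+x0,ys.min()+y0,ys.max()+y0)
def tri(a,b):
    A=[];B=[]
    for n,p in(("scene",a),("side",b)):
        d=D[n]; r=d["M"][:3,:3]@np.linalg.inv(d["K"])@[*p,1]; r/=np.linalg.norm(r); P=np.eye(3)-np.outer(r,r); A.append(P);B.append(P@d["M"][:3,3])
    return np.linalg.lstsq(np.vstack(A),np.hstack(B),rcond=None)[0]
ba=cen("scene",(330,145,358,166),"red"); bb=cen("side",(343,207,362,222),"red")
sa=cen("scene",(250,172,285,205),"b"); sb=cen("side",(358,176,384,206),"b")
ix=cen("side",(390,198,410,214),"red")
print(ba,bb,sa,sb,ix)
B=tri(ba[0],bb[0]); S=tri(sa[0],sb[0]); I=ray(D["side"]["K"],D["side"]["M"],*ix[0],.079)
print("ball",B,"sleeve",S,"index",I)
# yaw from sleeve->index (stainer -x)
d=S-I; print("yaw idx",np.arctan2(d[1],d[0]),np.hypot(d[0],d[1]))
# yaw from sleeve->ball (off): (-18,180)
v=B-S; print("yaw ball",np.arctan2(v[1],v[0])-np.arctan2(.18,-.018),np.hypot(v[0],v[1]))
E
```

```text
(array([343.6091954 , 154.43678161]), 87, (np.int64(339), np.int64(348), np.int64(149), np.int64(159))) (array([352.23684211, 214.38157895]), 76, (np.int64(348), np.int64(357), np.int64(210), np.int64(219))) (array([266.39454094, 192.22084367]), 403, (np.int64(255), np.int64(277), np.int64(178), np.int64(203))) (array([369.95744681, 193.88510638]), 235, (np.int64(362), np.int64(379), np.int64(183), np.int64(202))) (array([398.46153846, 206.07692308]), 13, (np.int64(396), np.int64(401), np.int64(205), np.int64(207)))
ball [0.5119382  0.12619114 0.16740392] sleeve [ 0.46294052 -0.04723148  0.09357437] index [ 0.38862189 -0.01793571  0.079     ]
yaw idx -0.37548897883051774 0.07988429817763779
yaw ball -0.3750249884652608 0.18021147808261181
```

```bash
python3 -m jog '[[[0.02,-0.02,0,0,0,0],[0.038,-0.038,0,0,0,0],[0.038,-0.038,0,0,0,0],[0.038,-0.038,0,0,0,0],[0.038,-0.038,0,0,0,0],[0.038,-0.038,0,0,0,0],[0.038,-0.038,0,0,0,0],[0.038,-0.038,0,0,0,0],[0.038,-0.038,0,0,0,0],[0.038,-0.038,0,0,0,0],[0.038,-0.038,0,0,0,0],[0.016,-0.017,0,0,0,0]]]' 0.088 30
python3 -m jog '[[[0,0,0,0,0,0],[0,0,0,0,0,0]]]'
python3 - <<'E'
from h import *
s=get_state(); print(s["clock"],s["q"].round(3),s["tool_pos"],s["eef_rot"])
f,K,M=cam("wrist"); save("w1",f); np.savez("w1",f=f,K=K,M=M)
print(proj(K,M,[.463,-.047,.121]),proj(K,M,[.463,-.047,.077]),proj(K,M,[.3886,-.0179,.079]))
d=np.load("scene.npz"); print("bottle foot",ray(d["K"],d["M"],176,272,0.0),"cap",ray(d["K"],d["M"],167,210,.158))
E
```

```text
clock: 1.65
tool_pos: [0.4638, -0.0446, 0.2574]
eef_rot: [0.983, 0.181, 0.001, -0.001]
contact_force: [-0.1, -1.3, 0.3]
opening: 0.996
finger_force: 0.0
clock: 1.9
tool_pos: [0.4618, -0.0497, 0.2572]
eef_rot: [0.984, 0.178, -0.001, 0.0]
contact_force: [0.1, 0.5, -0.2]
opening: 0.996
finger_force: 0.0
1.9 [ 0.097  0.486 -0.134  2.034  0.108  0.63  -1.322] [ 0.46181002 -0.04972397  0.25724793] [ 9.84015884e-01  1.78078914e-01 -6.69565892e-04  4.38419281e-04]
[316.65088178 192.93167455] [316.95340978 179.70679749] [261.92335536 239.81098501]
bottle foot [ 0.51732727 -0.27931737  0.        ] cap [ 0.5280628  -0.26661582  0.158     ]
```

View pics/w1.png

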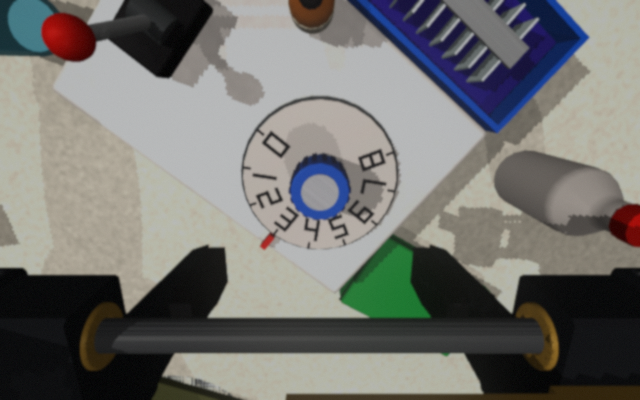

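The wrist view shows the disc centred at about (320,175), sleeve top (320,190), and the red index at (267,240). Numeral 3 is close to the index, with 5 at (338,228). Next I'll get the tick angles accurately.

```bash
cat >> h.py <<'E'
def dial(f,K,M,c0=(.463,-.047)):
    h=cv2.cvtColor(f,cv2.COLOR_RGB2HSV)
    u,v=proj(K,M,[*c0,.121]); 
    b=((h[...,0]>100)&(h[...,0]<125)&(h[...,1]>130)).astype(np.uint8); yy,xx=np.mgrid[:400,:640]
    g=np.hypot(xx-u,yy-v)<45
    # sleeve top: greyish cap enclosed by the blue ring
    ys,xs=np.nonzero(b*g); c,r=cv2.minEnclosingCircle(np.c_[xs,ys].astype(np.float32))
    ui,vi=proj(K,M,[*(np.array(c0)-.081*np.array([.9305,-.3663])),.079])
    m=((h[...,0]<8)|(h[...,0]>172))&(h[...,1]>140)&(np.hypot(xx-ui,yy-vi)<25)
    ys,xs=np.nonzero(m); ip=ray(K,M,xs.mean(),ys.mean(),.079)
    return c,r,ip
def ticks(f,K,M,c,ip,rs=(.063,.065,.067,.069)):
    g=cv2.cvtColor(f,cv2.COLOR_RGB2GRAY); a0=np.arctan2(*(ip[:2]-c)[::-1]); out=[]
    A=np.arange(-180,180,1.)
    for r in rs:
        P=np.array([proj(K,M,[c[0]+r*np.cos(a0+np.radians(a)),c[1]+r*np.sin(a0+np.radians(a)),.077]) for a in A]).astype(np.float32)
        out.append(cv2.remap(g,P[:,0],P[:,1],cv2.INTER_LINEAR).ravel())
    return A,np.array(out)
E
python3 - <<'E'
from h import *
d=np.load("w1.npz"); f,K,M=d["f"],d["K"],d["M"]
c,r,ip=dial(f,K,M); print(c,r,ip)
# disc centre: edge of the disc, from dark rim outline
ax=ray(K,M,320,190,.121); print("axis(top)",ax)
for nm,cc in(("top",ax[:2]),("idx",ip[:2]+.081*np.array([.9305,-.3663]))):
    A,o=ticks(f,K,M,cc,ip,(.060,.063,.066)); p=o.mean(0); 
    bg=cv2.medianBlur(p.astype(np.uint8)[None],15)[0] if 0 else np.array([np.median(p[np.arange(i-10,i+11)%360]) for i in range(360)])
    q=bg-p; print(nm,cc,[(int(A[i]),int(q[i])) for i in range(360) if q[i]>15 and q[i]==max(q[np.arange(i-5,i+6)%360])])
E
```

```text
(320.4674072265625, 187.44508361816406) 31.599376678466797 [ 0.38886484 -0.02282858  0.079     ]
axis(top) [ 0.46621975 -0.04864861  0.121     ]
top [ 0.46621975 -0.04864861] [(-89, 37), (-53, 41), (-29, 19), (6, 21), (35, 57), (59, 21), (88, 22), (118, 27), (123, 27), (149, 37)]
idx [ 0.46423534 -0.05249888] [(-91, 39), (-81, 43), (-53, 79), (-34, 31), (0, 24), (30, 35), (60, 50), (92, 57), (124, 55), (155, 56)]
```

The ticks sit at -90, ..., 0, 30, 60, ... degrees from the index, so the sleeve is at 3. It needs 60° clockwise (+az). Descending to grip.

```bash
python3 -m jog '[[[0.002,0,0.01,0,0,0],[0,0,0.02,0,0,0],[0,0,0.025,0,0,0],[0,0,0.025,0,0,0],[0,0,0.025,0,0,0],[0,0,0.02,0,0,0],[0,0,0.015,0,0,0],[0,0,0.01,0,0,0],[0,0,0,0,0,0],[0,0,0,0,0,0]]]'
python3 -m jog '[[[0,0,0,0,0,0],[0,0,0,0,0,0],[0,0,0,0,0,0],[0,0,0,0,0,0],[0,0,0,0,0,0],[0,0,0,0,0,0],[0,0,0,0,0,0],[0,0,0,0,0,0]]]' 0.03 40
```

```text
clock: 3.2
tool_pos: [0.4647, -0.0477, 0.1077]
eef_rot: [0.984, 0.179, 0.0, 0.0]
contact_force: [-0.1, -0.3, -0.1]
opening: 0.999
finger_force: 0.0
clock: 4.2
tool_pos: [0.4652, -0.0491, 0.1075]
eef_rot: [0.984, 0.178, 0.001, 0.001]
contact_force: [1.3, -4.5, -0.4]
opening: 0.536
finger_force: 40.0
```

```bash
python3 -m jog '[[[0,0,0,0,0,0.087],[0,0,0,0,0,0.087],[0,0,0,0,0,0.087],[0,0,0,0,0,0.087],[0,0,0,0,0,0.087],[0,0,0,0,0,0.087],[0,0,0,0,0,0.088],[0,0,0,0,0,0.088],[0,0,0,0,0,0.088],[0,0,0,0,0,0.087],[0,0,0,0,0,0.087],[0,0,0,0,0,0.087]]]'
python3 -m jog '[[[0,0,0,0,0,0],[0,0,0,0,0,0]]]'
python3 - <<'E'
from h import *
s=get_state(); print(s["moment"],s["q"].round(2)); r=R.from_quat(s["eef_rot"]).as_matrix(); print(np.degrees(np.arctan2(r[1,0],r[0,0])), "start",np.degrees(2*np.arctan2(.178,.984)))
f,K,M=cam("wrist"); save("w2",f)
E
```

```text
clock: 5.7
tool_pos: [0.465, -0.0501, 0.1075]
eef_rot: [0.941, -0.34, 0.001, 0.001]
contact_force: [0.5, -6.0, -0.8]
opening: 0.535
finger_force: 40.0
clock: 5.95
tool_pos: [0.465, -0.0501, 0.1075]
eef_rot: [0.941, -0.338, 0.001, 0.001]
contact_force: [0.8, -7.2, 0.1]
opening: 0.537
finger_force: 40.0
[-1.32783807 -0.14483838 -0.02161112] [-0.05  0.77  0.1   2.16 -0.32  0.22 -1.94]
-39.5572375263415 start 20.507196042660354
```

View pics/w2.png

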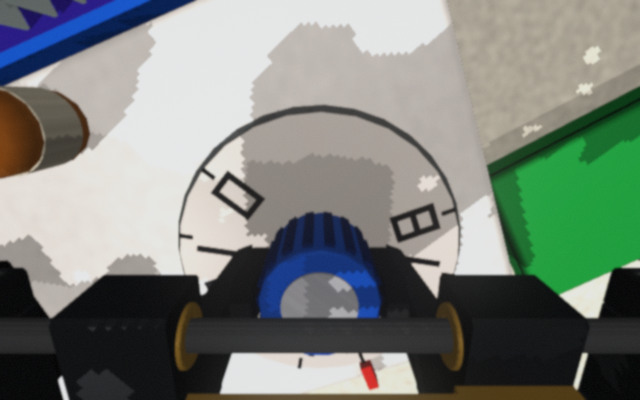

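The disc turned with the gripper. 0 is at (238,195), 8 is at (415,222), and a tick at (365,357) lines up with the red index at (370,375). Next I'll release, rise and check the reading.

```bash
python3 -m jog '[[[0,0,0,0,0,0],[0,0,0,0,0,0],[0,0,0,0,0,0],[0,0,0,0,0,0],[0,0,0,0,0,0],[0,0,-0.01,0,0,0],[0,0,-0.025,0,0,0],[0,0,-0.03,0,0,0],[0,0,-0.035,0,0,0],[0,0,-0.03,0,0,0],[0,0,-0.02,0,0,0],[0,0,0,0,0,0]]]' 0.088
python3 - <<'E'
from h import *
f,K,M=cam("wrist"); save("w3",f)
c,r,ip=dial(f,K,M,(.4645,-.050)); print(c,r,ip)
cc=np.array([.4645,-.050])
A,o=ticks(f,K,M,cc,ip,(.060,.063,.066)); p=o.mean(0)
bg=np.array([np.median(p[np.arange(i-10,i+11)%360]) for i in range(360)]); q=bg-p
print([(int(A[i]),int(q[i])) for i in range(360) if q[i]>15 and q[i]==max(q[np.arange(i-5,i+6)%360])])
E
```

```text
clock: 7.5
tool_pos: [0.4652, -0.0476, 0.259]
eef_rot: [0.942, -0.337, 0.002, -0.001]
contact_force: [0.7, -0.6, -0.4]
opening: 0.999
finger_force: 0.0
(322.68975830078125, 189.99734497070312) 31.00511932373047 [ 0.3884357  -0.02362569  0.079     ]
[(-149, 33), (-113, 39), (-89, 29), (-60, 24), (-25, 51), (-1, 24), (29, 30), (59, 30), (90, 44)]
```

View pics/w3.png

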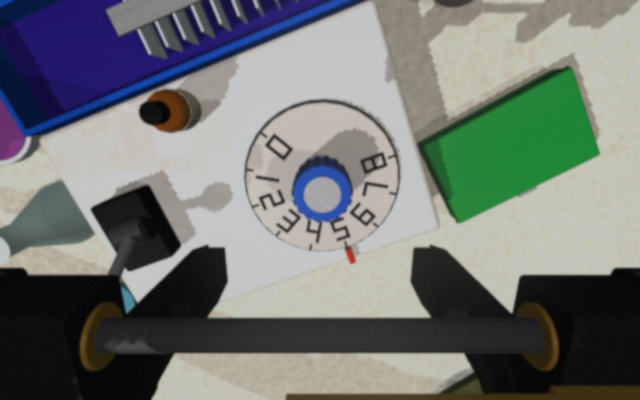

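The picture shows 5 at (342,230), with its tick on the red index at (350,254). The tick measured -1°, so the sleeve is clicked in at 5. Next the lever: close the fingers, turn the tool x axis onto the stainer x axis, and go behind the ball at height.

```bash
python3 -m jog '[[[0,0,0,0,0,-0.105],[0,0,0,0,0,-0.105],[0,0,0,0,0,-0.105],[-0.006,-0.018,0,0,0,0],[-0.01,-0.03,0,0,0,0],[-0.011,-0.034,0,0,0,0],[-0.011,-0.034,0,0,0,0],[-0.011,-0.032,0,0,0,0],[-0.008,-0.022,0,0,0,0],[-0.004,-0.009,0,0,0,0],[0,0,0,0,0,0],[0,0,0,0,0,0]]]' 0 10
python3 - <<'E'
from h import *
s=get_state(); r=R.from_quat(s["eef_rot"]).as_matrix(); print(np.arctan2(r[1,0],r[0,0]))
B=np.array([.512,.126,.165]); print("ball in tool",r.T@(B-s["tool_pos"]))
f,K,M=cam("side"); g=f[140:340,180:480]; save("s2",cv2.resize(g,None,fx=2.6,fy=2.6))
E
```

```text
clock: 9.05
tool_pos: [0.4726, 0.14, 0.2572]
eef_rot: [0.983, -0.186, -0.0, 0.001]
contact_force: [0.7, -0.4, 0.4]
opening: 0.002
finger_force: 0.0
-0.3740751221282954
ball in tool [ 0.04175791 -0.00147254  0.09221774]
```

View pics/s2.png

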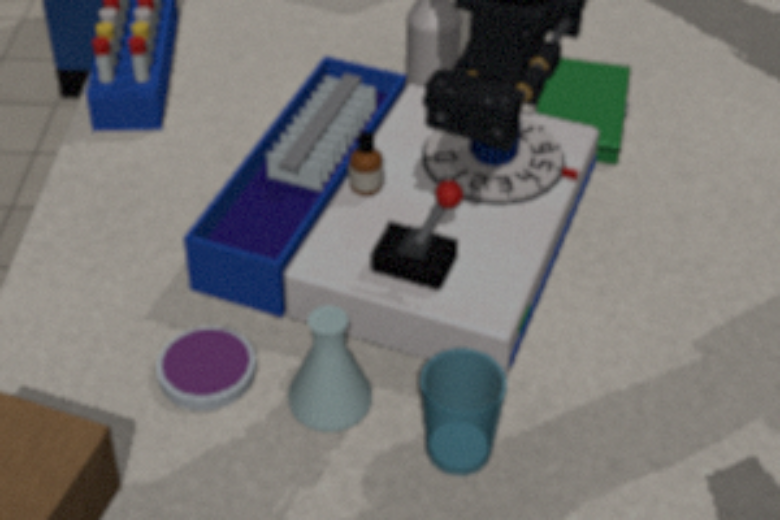

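The gripper hangs over the sleeve only by perspective; it is behind and above the ball at crop (448,193). Nothing has moved. Descend now.

```bash
python3 -m jog '[[[0,0,0.012,0,0,0],[0,0,0.02,0,0,0],[0,0,0.025,0,0,0],[0,0,0.025,0,0,0],[0,0,0.015,0,0,0],[0,0,0.005,0,0,0],[0,0,0,0,0,0]]]'
python3 -m jog '[[[0.01,0,0,0,0,0],[0.01,0,0,0,0,0],[0.01,0,0,0,0,0],[0.01,0,0,0,0,0],[0.01,0,0,0,0,0],[0.01,0,0,0,0,0],[0.008,0,0,0,0,0],[0.006,0,0,0,0,0]]]'
```

```text
clock: 9.98
tool_pos: [0.4727, 0.1411, 0.1552]
eef_rot: [0.983, -0.185, -0.0, 0.0]
contact_force: [1.3, -0.6, 0.1]
opening: 0.007
finger_force: 0.0
clock: 10.98
tool_pos: [0.5418, 0.1145, 0.1552]
eef_rot: [0.983, -0.185, -0.0, 0.0]
contact_force: [-1.7, 0.3, -0.8]
opening: 0.002
finger_force: 0.6
```

```bash
python3 -m jog '[[[0.004,0,0,0,0,0],[0.004,0,0,0,0,0],[0.004,0,0,0,0,0],[0,0,0,0,0,0]]]'; python3 -m jog '[[[0.003,0,0,0,0,0],[0.003,0,0,0,0,0],[0,0,0,0,0,0]]]'
```

```text
clock: 11.48
tool_pos: [0.5512, 0.1107, 0.1551]
eef_rot: [0.983, -0.185, -0.002, 0.0]
contact_force: [-4.2, 0.9, 1.7]
opening: 0.002
finger_force: 2.4
clock: 11.85
tool_pos: [0.5521, 0.1104, 0.1546]
eef_rot: [0.983, -0.184, -0.007, 0.0]
contact_force: [-12.7, 5.9, 8.3]
opening: 0.007
finger_force: 8.0
```

The stop has been reached, since the force rises without motion. A little more press, then back off, rise and look.

```bash
python3 -m jog '[[[0.003,0,0,0,0,0],[0,0,0,0,0,0]]]'; python3 -m jog '[[[-0.008,0,0,0,0,0],[-0.012,0,0,0,0,0],[-0.02,0,0,0,0,0],[-0.02,0,0,0,0,0],[-0.01,0,-0.02,0,0,0],[0,0,-0.04,0,0,0],[0,0,-0.04,0,0,0],[0,0,-0.04,0,0,0],[-0.03,0,-0.02,0,0,0],[-0.04,0,0,0,0,0],[-0.03,0,0,0,0,0],[0,0,0,0,0,0]]]'
python3 - <<'E'
from h import *
f,K,M=cam("side"); save("s3",cv2.resize(f[140:340,180:480],None,fx=2.6,fy=2.6))
h=cv2.cvtColor(f,cv2.COLOR_RGB2HSV); m=((h[...,0]<8)|(h[...,0]>172))&(h[...,1]>140)&(h[...,2]>70); m[:195]=0;m[260:]=0;m[:,:300]=0;m[:,390:]=0
ys,xs=np.nonzero(m); p=ray(K,M,xs.mean(),ys.mean(),.162)
x=np.array([.9305,-.3663]); print(len(xs),p,"stainer x of ball",(p[:2]-[.512,.126])@x-.038, "off ref", (ray(K,M,352.24,214.38,.162)[:2]-[.512,.126])@x-.038)
E
```

```text
clock: 12.1
tool_pos: [0.5524, 0.1103, 0.1545]
eef_rot: [0.983, -0.183, -0.01, 0.0]
contact_force: [-18.2, 7.1, 11.8]
opening: 0.006
finger_force: 11.1
clock: 13.6
tool_pos: [0.4019, 0.1693, 0.3158]
eef_rot: [0.983, -0.184, 0.0, -0.0]
contact_force: [0.3, -0.0, 0.9]
opening: 0.002
finger_force: 0.0
81 [0.57753108 0.10161593 0.162     ] stainer x of ball 0.03190855344645222 off ref -0.035971737041228656
```

View pics/s3.png

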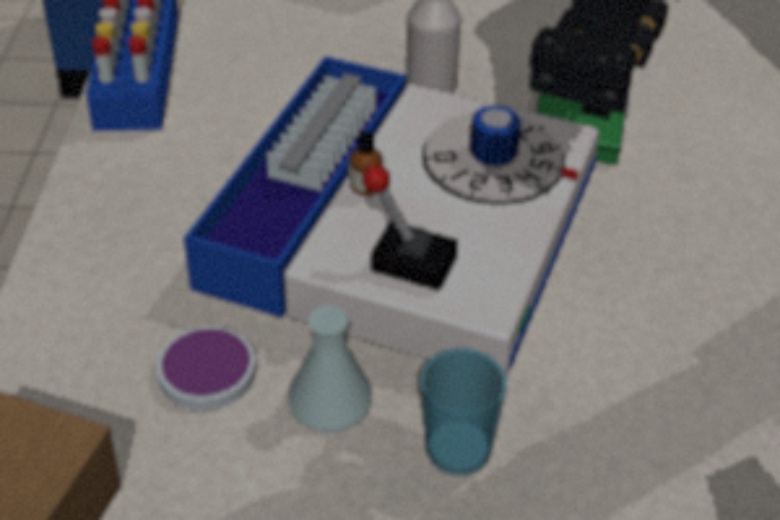

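The side view shows the ball at crop (375,178), leaning to the tub, with the sleeve at 5 and the bystanders unmoved. The measured travel may be biased by the amber bottle behind the ball, so I'll measure once more with the scene camera.

```bash
python3 - <<'E'
from h import *
x=np.array([.9305,-.3663]); y=np.array([.3663,.9305]); O=np.array([.512,.126])+.038*x
for n in("scene","side"):
    f,K,M=cam(n)
    pr={a:proj(K,M,[*(O+.08*np.sin(a-.4957)*x),.092+.08*np.cos(a-.4957)]) for a in(0,.8,.9,1.0)}
    h=cv2.cvtColor(f,cv2.COLOR_RGB2HSV); m=((h[...,0]<5)|(h[...,0]>174))&(h[...,1]>160)
    yy,xx=np.mgrid[:400,:640]; m&=np.hypot(xx-pr[.9][0],yy-pr[.9][1])<14
    ys,xs=np.nonzero(m); print(n,{a:p.round(1) for a,p in pr.items()},"ball",xs.mean(),ys.mean(),"mid",(xs.min()+xs.max())/2,(ys.min()+ys.max())/2,len(xs))
E
```

```text
scene {0: array([343.5, 156.5]), 0.8: array([348.2, 167.1]), 0.9: array([348.8, 170. ]), 1.0: array([349.4, 173.1])} ball 350.2043010752688 170.6021505376344 mid 350.0 170.5 93
side {0: array([352.2, 216. ]), 0.8: array([327.3, 206.6]), 0.9: array([324.4, 206.7]), 1.0: array([321.5, 207. ])} ball 324.06849315068496 208.3013698630137 mid 324.0 208.5 73
```

The two views give about 0.91 and 0.99 rad, so it isn't certain. I'll press again at ball height, which gives better leverage, to make sure it is at the stop.

```bash
python3 -m jog '[[[0.015,0,0,0,0,0],[0.03,0,0,0,0,0],[0.04,0,0,0,0,0],[0.035,0,0,0,0,0],[0.016,0,0,0,0,0],[0,0,0.02,0,0,0],[0,0,0.035,0,0,0],[0,0,0.04,0,0,0],[0,0,0.03,0,0,0],[0,0,0.014,0,0,0],[0,0,0,0,0,0]]]'; python3 -m jog '[[[0.008,0,0,0,0,0],[0.008,0,0,0,0,0],[0.007,0,0,0,0,0],[0.005,0,0,0,0,0],[0,0,0,0,0,0]]]'; python3 -m jog '[[[0.003,0,0,0,0,0],[0.003,0,0,0,0,0],[0,0,0,0,0,0]]]'
```

```text
clock: 15.12
tool_pos: [0.5295, 0.119, 0.1759]
eef_rot: [0.983, -0.185, -0.001, 0.0]
contact_force: [-0.4, -0.3, -0.8]
opening: 0.003
finger_force: 0.0
clock: 15.75
tool_pos: [0.5559, 0.1089, 0.1764]
eef_rot: [0.983, -0.185, 0.0, -0.0]
contact_force: [-0.6, -1.2, -0.6]
opening: 0.004
finger_force: 0.0
clock: 16.12
tool_pos: [0.5572, 0.1085, 0.1761]
eef_rot: [0.983, -0.184, -0.004, 0.0]
contact_force: [-7.5, 3.3, 7.1]
opening: 0.003
finger_force: 4.6
```

```bash
python3 -m jog '[[[0.004,0,0,0,0,0],[0.004,0,0,0,0,0],[0,0,0,0,0,0]]]'; python3 -m jog '[[[0.005,0,0,0,0,0],[0.005,0,0,0,0,0],[0,0,0,0,0,0]]]'
```

```text
clock: 16.5
tool_pos: [0.5579, 0.1083, 0.1757]
eef_rot: [0.983, -0.183, -0.012, -0.0]
contact_force: [-21.4, 7.4, 18.3]
opening: -0.002
finger_force: 11.9
clock: 16.88
tool_pos: [0.5587, 0.108, 0.1755]
eef_rot: [0.983, -0.181, -0.021, -0.0]
contact_force: [-38.3, 13.0, 35.6]
opening: 0.005
finger_force: 21.5
```

That is a hard stop: about 54 N moved it less than 1 mm. Back off clear and do a final check.

```bash
python3 -m jog '[[[-0.01,0,0,0,0,0],[-0.015,0,0,0,0,0],[-0.02,0,0,0,0,0],[-0.02,0,-0.01,0,0,0],[0,0,-0.03,0,0,0],[0,0,-0.04,0,0,0],[0,0,-0.04,0,0,0],[0,0,-0.03,0,0,0],[-0.03,0,0,0,0,0],[-0.04,0,0,0,0,0],[-0.03,0,0,0,0,0],[0,0,0,0,0,0]]]'
python3 - <<'E'
from h import *
out=[]
for n,b in(("scene",(140,140,460,300)),("side",(180,140,480,320))):
    f,K,M=cam(n); g=f[b[1]:b[3],b[0]:b[2]]; out.append(cv2.resize(g,(500,280)))
save("final",np.vstack(out))
f,K,M=cam("side"); h=cv2.cvtColor(f,cv2.COLOR_RGB2HSV); m=((h[...,0]<5)|(h[...,0]>174))&(h[...,1]>160); m[:200]=0;m[218:]=0;m[:,:312]=0;m[:,336:]=0
ys,xs=np.nonzero(m); print(xs.mean(),ys.mean())
E
```

```text
clock: 18.38
tool_pos: [0.4227, 0.1611, 0.3265]
eef_rot: [0.983, -0.184, -0.0, -0.0]
contact_force: [0.2, 0.1, 0.6]
opening: 0.005
finger_force: 0.0
324.02702702702703 208.35135135135135
```

View pics/final.png

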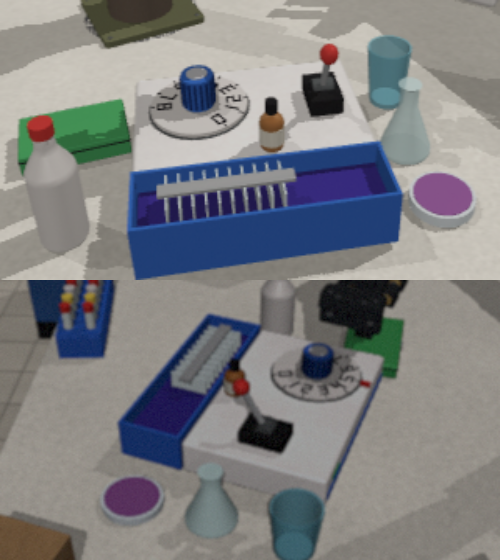

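The ball is in the same place after the hard press (lower view 242,387), leaning to the tub. The sleeve is at 5 by the index, all bystanders are standing, and the robot is clear.

```bash
python3 -c "
from plant import *
print(finish_job())"
```

```text
the job is handed in; nothing more can be done
None
```

I turned the speed sleeve from 3 to 5, where its tick sat within about 1° of the red index. Only then did I push the power lever over to its hard stop towards the tub; camera estimates of its angle were 0.91–0.99 rad, against 1.0 for fully on. Nothing else in the views had moved, and I handed the job in at about 18 s with the arm clear.

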